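# Load a dish box into the reader

## Task

Load the dish box into the reader: using only the fingers, square the box up to the lane and push it steadily down between the two guide rails until its leading end rests flat against the end stop under the hood. The rails carry the reader's light barriers, so neither the box nor the robot may touch them; keep the box sliding flat on the tray, never lifted, tipped or rammed into the stop. Leave everything else on the bench where it is.

Things in the scene. Friction and masses are not known exactly. Their poses are not given: they have to be found in the camera images.
- dish_box: Closed, lidded plastic box, grey below, white lid, 130 mm long (x), 100 mm wide (y), 62 mm tall, flat upright sides, 0.3 to 0.65 kg; too big to take between the fingers. Origin: centre of the underside. Both ends alike. At the start it stands on the open apron before the lane, up to 35 mm off the lane's centre line, x axis pointing down the lane within 0.25 rad.
- reader: White bench-top reader and its steel loading tray, fixed. Origin: the lane's mouth, on its centre line, on the tray's top face (12 mm above the bench). x runs down the lane into the machine, y across, z up. Tray is level: open apron from x = -270 to -35 mm, 250 mm wide, then the lane, straight from x = 0 to the end stop at 300 mm. The 400 mm wide, 220 mm tall housing begins at x = 320 mm.
- rail_left: Aluminium guide rail on the lane's +y side, rigid, 25 mm tall, 12 mm thick. Origin: foot of its inner face at the mouth, 59 mm from the centre line (lane 118 mm wide); axes as the reader's. Runs straight 300 mm along +x. Its lead-in flares outwards before the mouth, to x = -33 mm, 11 mm farther out. Black sensor heads, 20 mm tall, on its outside reach 26 mm out from the inner face.
- rail_right: The matching guide rail on the lane's -y side, mirror image of the left one; origin at the foot of its inner face at the mouth, axes as the reader's.
- end_stop: Rubber-faced end stop across the far end of the lane, under the hood; rigid, 40 mm tall, 110 mm wide. Origin: foot of its face, on the centre line, on the tray; x as the reader's. With the box home its centre lies 65 mm before this point.
- hood_edge (a point): Middle of the top front edge of the white hood that covers the last 45 mm of the lane: 110 mm above the tray, 190 mm wide; its ceiling is 90 mm above the tray. The leading 45 mm of the box end up under it, the rest stays in the open.
- dish_a: loose culture dish with lid, 93 mm across, 16 mm tall, lying on the bench beside the lane; origin at the centre of its underside
- dish_b: another such dish beside the lane
- marker: felt marker pen, 130 mm long, 16 mm thick, lying on the bench on the robot's side of the lane; origin under its middle
- bottle: amber dropper bottle, 34 mm across, 60 mm tall, standing on the robot's side of the lane; origin at the centre of its underside
- dish_c: culture dish (93 mm across, 16 mm tall) in the steel tray
- dish_d: culture dish in the steel tray
Not all that is in view belongs to the job. Of the things that look like the dish_box, the middle-sized one is meant.

How it is judged:
By the outcome, as a careful person would: the job done as asked, in the order asked, and still so for the second after the job is handed in, with the robot touching nothing.
It also fails if it takes over 64 s, if anything falls off the work surface, if the arm or the gripper's body presses on something with over 40 N, if the wrist force passes 120 N, or if a joint passes its speed limit or range.

## Robot

A 7-joint arm with a two-finger parallel gripper is mounted at the origin on the work surface. World frame = base frame: x ahead of the robot, y to its left, z up, the work surface at z = 0. Lengths are in m, angles in rad, forces in N, time in s.
With the tool pointing down it reaches from about 0.35 to 0.9 m from the base axis. Payload 8.1 kg.
Tool frame: the origin (TCP) lies at the very end of the fingers, on their centre line; the grasp point (between the pads) lies 19 mm behind it; x points along the fingers, y is the direction in which the jaws open and shut, and the axes are right-handed (so a half turn about x gives the same grasp; the last joint's range is limited). The gripper opens to 92 mm and grips with 3 to 60 N. Pads are 19 mm wide; open, the fingers measure 130 mm over their backs; the gripper's body (75 mm by 190 mm) begins 47 mm behind the grasp point.
Start: joints at [1.163, 0.434, 0.025, 1.573, -0.012, 1.134, -0.075], TCP at [0.188, -0.596, 0.227] pointing down, gripper open.
Joint ranges: [-2.62, 2.62], [-0.44, 2.09], [-1.27, 1.32], [0.08, 2.57], [-1.32, 4.46], [0.12, 2], [-2.74, 2.74]. Speed limits (rad/s): [2.22, 2.22, 3.01, 3.01, 3.14, 3.14, 3.14].

## Interface

Orientations are given as a unit quaternion [w, x, y, z].
In Python, from cell import ctrl, optics, spotter gives the robot as it stands.
- The arm moves only by the shell command python3 -m jog 'ROWS'. ROWS is a JSON object of lists of equal length, an entry for each row: "gripper": the closure in counts, from 0 (fully open) to 255 (shut); "translation": the shift along the tool's x, y, z in mm, a list of three; "roll": the turn about the tool's x in rad. A call has exactly 10 rows; each row shifts and turns the commanded pose from where the row before left it, along the tool's axes as they then stand; what a row does not reach is not made up. A row lasts 1/12 s, in which the tool goes at most 41.7 mm and 7.16 degrees, less where a joint would pass 70% of its speed; a pose out of reach is approached as far as the arm can. A call with a gripper value outside its range is refused whole. The fingers move at their own pace and stop on an object; the grip force is fixed at half the most. Time passes only in rows, so rows that do not move let the fingers close, or fill a call up. It gives the time, the measured TCP pose, the force and the opening at its end, in the units of the state.
- ctrl.sense(): the state, without advancing time (a new reading comes with each control period).
- optics.read_camera(name): name is "scene" or "side" or "wrist"; returns (picture, depth): 420x560x3 uint8, red, green, blue; 420x560 float32, m along the optical axis (not along the pixel's ray), 0 where there is no reading.
- optics.get_calibration(name): a dict with "intrinsics" (3x3 intrinsics, pixels), "extrinsics" (4x4, takes a point from camera to world coordinates); the wrist camera has in their place "hand_eye" (4x4, takes a point from camera to tool coordinates, whose origin is the TCP and whose axes are the tool frame's). Camera axes: x right, y up, looking along -z (the intrinsics and any distortion apply to the point x, -y, -z); pixel columns grow to the right and rows downward; lengths in m; the calibration is good to about 2 mm. A picture is of the moment at which its call begins: read the wrist's pose just before it. get_calibration takes no time and is no camera call.
- ctrl.sign_off(): hands the job in, once; it reports no verdict.
Trained networks look in the newest picture that a camera, given by its name, has taken for a name from the list of things; names that differ only in an ending like _2 or _b are one class to them, and where a whole thing is asked for, a point or a joint stands for the part that bears it (a point fixed in the world has none). Each returns a list of dicts, best first, with "conf" (0 to 1); they miss things now and then, are a little off and sometimes report something else, mostly with a low value. They report only what shows in the picture. A call takes as long as a camera call. They do not tell look-alikes from the thing itself.
- spotter.look_for(query, camera): "rect" ([centre column, centre row, width, height] in pixels, round what is visible of it).
- spotter.masks_of(query, camera): "region" (420x560 bool, what is visible of it) and "rect" ([centre column, centre row, width, height] in pixels, round what is visible of it).
- spotter.place_of(query, camera): "location" ([column, row] in pixels: a listed point, or the origin of a listed thing).
The state is a dict: "clock": time; "joint_positions": joint angles; "joint_vel": joint speeds; "tau": joint torques, N m; "tool_pos": TCP position; "tool_rot": TCP orientation; "wrist_force": force on the tool from outside, world axes, zero at the start; "torque": the same for the moment, N m; "opening": finger opening in m.
Only numpy, scipy, OpenCV 4.12 (cv2) and the standard library are available. Lean on these libraries where they do the work, as an engineer would, in place of code of your own. Each camera call takes 0.05 s, during which the arm holds its last target.

## Working session

There is one attempt and no reset: what is moved stays moved. The work goes in short steps, Python scripts to look and compute and a shell command to move; the robot and the scene stay as the last step left them, time stands still between calls to the robot, and variables do not carry over. Pictures are saved under pics/ and viewed, and the job is handed in when it is done.

```bash
ls; mkdir -p pics; cat > h.py <<'E'
import numpy as np, cv2
from cell import ctrl, optics, spotter
def snap(n,f):
    s=ctrl.sense(); p,d=optics.read_camera(n); cv2.imwrite('pics/'+f+'.png',p[:,:,::-1]); np.savez('pics/'+f+'.npz',p=p,d=d,pos=s['tool_pos'],rot=s['tool_rot']); return p,d
def world(n,d,u,v):
    c=optics.get_calibration(n);K=np.array(c['intrinsics']);z=d
    x=(u-K[0,2])/K[0,0]*z;y=(v-K[1,2])/K[1,1]*z
    P=np.stack([x,-y,-z,np.ones_like(z)],-1)
    return (P@np.array(c['extrinsics']).T)[...,:3]
def cloud(n,d):
    v,u=np.mgrid[:420,:560]; return world(n,d,u,v)
E
python3 - <<'E'
from h import *
print(ctrl.sense())
for n in ['scene','side','wrist']:
    p,d=snap(n,n+'0'); c=optics.get_calibration(n); print(n,{k:np.round(np.array(v),3).tolist() if not isinstance(v,str) else v for k,v in c.items()})
for n in ['scene','side']:
  for q in ['dish_box','rail_left','end_stop','reader','hood_edge']:
    try: print(n,q,[(np.round(r['location']).tolist(),round(r['conf'],2)) for r in spotter.place_of(q,n)[:4]])
    except Exception as e: print(n,q,e)
print(ctrl.sense()['clock'])
E
```

```text
pics
{'clock': 0.0, 'joint_positions': array([ 1.16341796,  0.43523737,  0.02498502,  1.57407849, -0.01162237,
        1.13397051, -0.0750663 ]), 'joint_vel': array([ 0.00142624, -0.00253658, -0.00110747,  0.00027025, -0.00027557,
        0.00213019, -0.00057626]), 'tau': array([-3.78776977e-04, -6.67845297e+01,  9.84746888e-01, -3.14448881e+01,
       -6.05962845e-02,  4.29442304e-02,  1.31697066e-04]), 'tool_pos': array([ 0.18735019, -0.59574202,  0.22594335]), 'tool_rot': array([-0.1067866 , -0.69878819, -0.10785168,  0.69904199]), 'wrist_force': array([ 0.07820122, -0.64187832,  0.29840259]), 'torque': array([ 0.0194576 , -0.00647981, -0.00645395]), 'opening': 0.09182355212067875}
scene {'intrinsics': [[490.503, 0.0, 284.159], [0.0, 490.503, 211.432], [0.0, 0.0, 1.0]], 'extrinsics': [[0.585, -0.652, 0.482, 1.08], [0.811, 0.479, -0.336, -0.263], [-0.012, 0.588, 0.809, 1.047], [0.0, 0.0, 0.0, 1.0]]}
side {'intrinsics': [[391.986, 0.0, 269.241], [0.0, 391.986, 213.035], [0.0, 0.0, 1.0]], 'extrinsics': [[-0.717, 0.36, -0.597, -0.112], [-0.697, -0.37, 0.614, 0.762], [0.0, 0.857, 0.516, 0.648], [0.0, 0.0, 0.0, 1.0]]}
wrist {'intrinsics': [[308.285, 0.0, 282.112], [0.0, 308.285, 208.072], [0.0, 0.0, 1.0]], 'hand_eye': [[-0.0, 0.311, -0.95, -0.158], [1.0, 0.001, -0.0, -0.001], [0.001, -0.95, -0.311, -0.086], [0.0, 0.0, 0.0, 1.0]]}
scene dish_box [([316.0, 237.0], 0.85), ([264.0, 155.0], 0.65), ([326.0, 128.0], 0.58)]
scene rail_left [([286.0, 268.0], 0.83), ([219.0, 223.0], 0.43), ([393.0, 155.0], 0.36)]
scene end_stop []
scene reader [([272.0, 250.0], 0.69)]
scene hood_edge [([168.0, 274.0], 0.8)]
side dish_box [([235.0, 243.0], 0.98), ([234.0, 375.0], 0.85), ([313.0, 316.0], 0.56), ([260.0, 224.0], 0.4)]
side rail_left [([262.0, 223.0], 0.73)]
side end_stop [([338.0, 198.0], 0.71)]
side reader [([272.0, 229.0], 0.82)]
side hood_edge [([335.0, 173.0], 0.9)]
0.65
```

View pics/scene0.png

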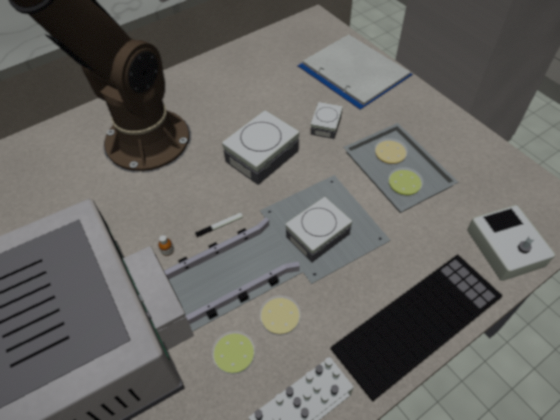

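View pics/side0.png

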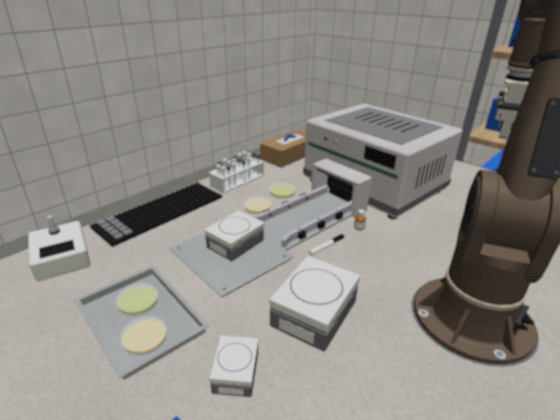

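View pics/wrist0.png

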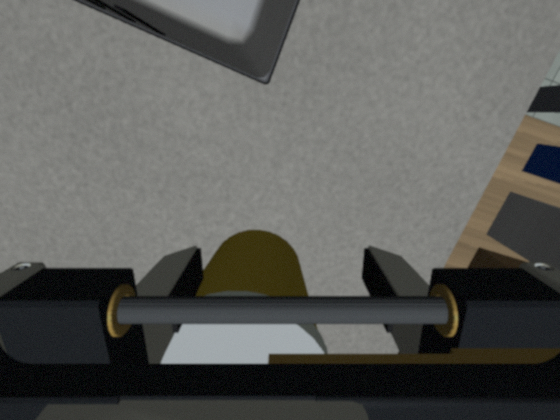

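The box meant stands on the apron, at scene (318,227) and side (235,235). The larger and smaller look-alikes stand off the tray. Next I measure with the depth images.

```bash
cat > top.py <<'E'
from h import *
import sys
def topmap(files,x0,x1,y0,y1,res=0.002):
    W=int((y1-y0)/res);H=int((x1-x0)/res)
    hm=np.full((H,W),-1.);col=np.zeros((H,W,3),np.uint8)
    for n,f in files:
        z=np.load('pics/'+f+'.npz');P=cloud(n,z['d']);ok=(z['d']>0)
        p=P[ok];c=z['p'][ok]
        i=((x1-p[:,0])/res).astype(int);j=((y1-p[:,1])/res).astype(int)
        m=(i>=0)&(i<H)&(j>=0)&(j<W)&(p[:,2]<.3)
        o=np.argsort(p[m,2])
        I,J,Z,C=i[m][o],j[m][o],p[m,2][o],c[m][o]
        g=Z>=hm[I,J]
        hm[I[g],J[g]]=Z[g];col[I[g],J[g]]=C[g]
    return hm,col
if __name__=='__main__':
    z=np.load('pics/scene0.npz');P=cloud('scene',z['d'])
    for u,v in [(318,222),(316,237),(264,155),(262,137),(168,274),(286,268),(345,205),(405,155),(145,140),(166,243),(279,315),(220,225),(233,352),(328,112)]: print(u,v,np.round(P[v,u],3))
    for n in ['scene','side']:
        hm,col=topmap([(n,n+'0')],0.1,0.95,-0.7,0.6)
        cv2.imwrite(f'pics/top_{n}.png',np.vstack([col[:,:,::-1]]))
        cv2.imwrite(f'pics/toph_{n}.png',cv2.applyColorMap(np.clip(hm*1500,0,255).astype(np.uint8),cv2.COLORMAP_JET))
E
python3 top.py
```

```text
318 222 [0.574 0.188 0.076]
316 237 [0.606 0.156 0.078]
264 155 [0.322 0.203 0.082]
262 137 [0.264 0.236 0.082]
168 274 [ 0.462 -0.168  0.035]
286 268 [0.612 0.064 0.036]
345 205 [0.54  0.307 0.013]
405 155 [0.508 0.553 0.019]
145 140 [ 0.073 -0.026  0.073]
166 243 [ 0.388 -0.133  0.043]
279 315 [ 0.692 -0.013  0.017]
220 225 [0.399 0.009 0.011]
233 352 [ 0.702 -0.142  0.014]
328 112 [0.263 0.47  0.045]
```

View pics/top_scene.png

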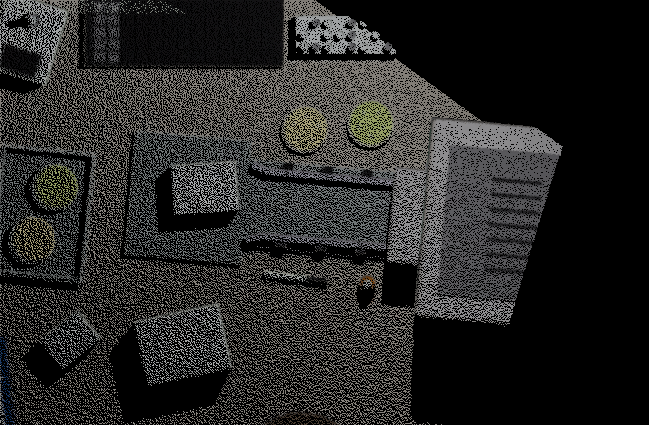

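View pics/toph_scene.png

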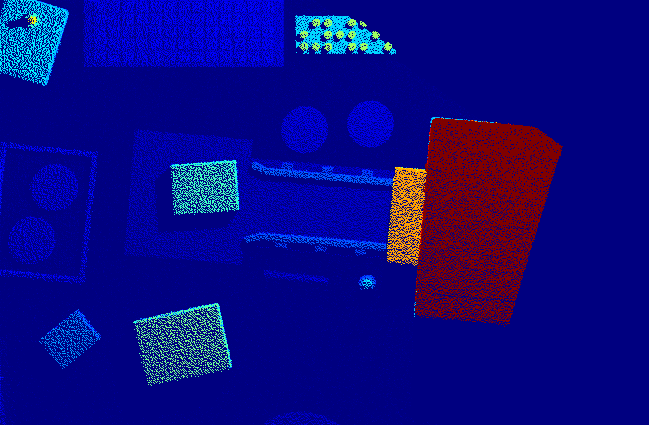

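View pics/toph_side.png

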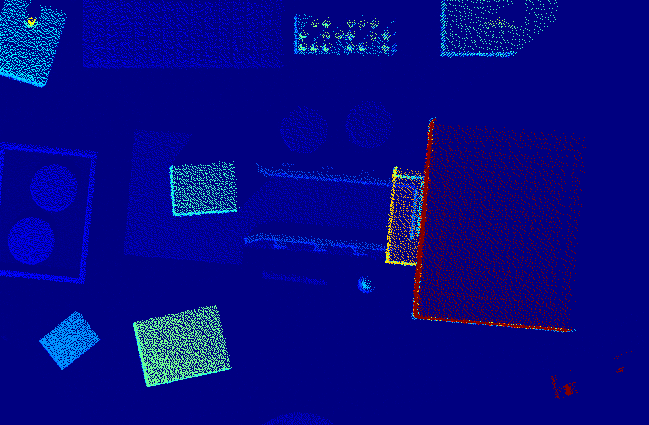

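```bash
cat > fit.py <<'E'
from h import *
def frame(th): # lane axis dir ex = (-sin th... ) lane along -y tilted
    ex=np.array([-np.sin(th),-np.cos(th)]); ey=np.array([np.cos(th),-np.sin(th)]); return ex,ey
def pts(n,f):
    z=np.load('pics/'+f+'.npz');P=cloud(n,z['d']);return P[z['d']>0],z['p'][z['d']>0]
if __name__=='__main__':
  for n in ['scene','side']:
    P,C=pts(n,n+'0')
    # tray level
    m=(abs(P[:,0]-.56)<.04)&(abs(P[:,1]-0.02)<.05); print(n,'tray z',np.median(P[m,2]))
    m=(P[:,0]>.3)&(P[:,0]<.8)&(P[:,1]>-.2)&(P[:,1]<.12)&(P[:,2]>.030)&(P[:,2]<.044)
    Q=P[m]; 
    for lab,lo,hi in [('L',.56,.66),('R',.42,.50)]:
        # straight portion only
        q=Q[(Q[:,0]>lo)&(Q[:,0]<hi)&(Q[:,1]<.04)&(Q[:,1]>-.16)]
        a=np.polyfit(q[:,1],q[:,0],1)
        for _ in range(4):
            r=q[:,0]-np.polyval(a,q[:,1]); k=abs(r)<.0075; a=np.polyfit(q[k,1],q[k,0],1)
        r=q[:,0]-np.polyval(a,q[:,1])
        print(lab,len(q),k.sum(),'angle',np.arctan(a[0]),'x at y=0',a[1],'pct',np.round(np.percentile(r[abs(r)<.012],[2,10,50,90,98])*1e3,1),'z',np.median(q[k,2]), 'yrange',q[k,1].min(),q[k,1].max())
    # hood top z ~.122
    m=(abs(P[:,2]-.122)<.006)&(P[:,0]>.3)&(P[:,0]<.75)&(P[:,1]<-.1)&(P[:,1]>-.3)
    h=P[m]; print('hood n',len(h), 'rect',cv2.minAreaRect((h[:,:2]*1000).astype(np.float32)), 'z',np.median(h[:,2]))
    m=(P[:,2]>.225)&(P[:,2]<.24)&(P[:,1]<-.2)&(P[:,1]>-.7)&(P[:,0]>.2)&(P[:,0]<.8)
    h=P[m];
    # front edge of housing: max y per x bin
    xs=np.arange(.34,.68,.01);e=[(x,h[(abs(h[:,0]-x)<.005),1].max()) for x in xs if (abs(h[:,0]-x)<.005).sum()>3]
    e=np.array(e); 
    if len(e)>4:
        a=np.polyfit(e[:,0],e[:,1],1); 
        k=abs(e[:,1]-np.polyval(a,e[:,0]))<.004;a=np.polyfit(e[k,0],e[k,1],1); print('housing front ang',-np.arctan(a[0]) ,'y at x=.53',np.polyval(a,.53),k.sum())
    # box
    m=(abs(P[:,2]-.074)<.006)&(P[:,0]>.48)&(P[:,0]<.68)&(P[:,1]<.32)&(P[:,1]>.08)
    b=P[m]; R=cv2.minAreaRect((b[:,:2]*1000).astype(np.float32)); print('box',R,'z',np.median(b[:,2]))
E
python3 fit.py
```

```text
scene tray z 0.012102504452089047
L 662 523 angle 0.08717934275301595 x at y=0 0.6028398054142676 pct [-8.  -6.3  0.6  6.  10.8] z 0.036575965242983566 yrange -0.159853740818511 0.039430746534309113
R 567 458 angle 0.087296296849945 x at y=0 0.4727664751989746 pct [-9.1 -7.3 -0.1  4.5  5.6] z 0.03669199487838404 yrange -0.15950008145523842 0.03995798882617002
hood n 2470 rect ((571.2275390625, -225.60504150390625), (85.091796875, 304.6885681152344), 77.48681640625) z 0.12208647896515618
housing front ang 0.08663435367148241 y at x=.53 -0.24961375974099803 34
box ((573.847900390625, 189.8546142578125), (102.08991241455078, 132.16473388671875), 4.198074817657471) z 0.07422831606276514
side tray z 0.01231021307409269
L 234 188 angle 0.08214208803615484 x at y=0 0.5980406547436229 pct [-4.8 -3.5 -0.3  7.7 10.6] z 0.03609735292712363 yrange -0.1595647108895163 0.03948391794990447
R 261 209 angle 0.07723948877100581 x at y=0 0.4668843389908703 pct [-11.3  -5.7  -0.8   6.7   9.5] z 0.036041977902839806 yrange -0.15915477910902665 0.03898204206729705
hood n 925 rect ((506.52227783203125, -226.20094299316406), (406.1033630371094, 118.2756576538086), 4.146705150604248) z 0.12187543091219011
housing front ang 0.08403841241641383 y at x=.53 -0.2477386885120843 34
box ((573.1571655273438, 191.76344299316406), (102.76232147216797, 132.5388946533203), 5.192970275878906) z 0.07410315726239602
```

```bash
cat > fit2.py <<'E'
from fit import *
th=0.0865; ex,ey=frame(th); O=np.array([.541,.071])
for n in ['scene','side']:
    P,C=pts(n,n+'0'); L=np.c_[(P[:,:2]-O)@ex,(P[:,:2]-O)@ey]
    for lab,s in [('L',1),('R',-1)]:
        m=(L[:,0]>.02)&(L[:,0]<.24)&(abs(L[:,1]*s-.065)<.02)
        for zlo,zhi in [(.0155,.033),(.0345,.042)]:
            k=m&(P[:,2]>zlo)&(P[:,2]<zhi)
            print(n,lab,zlo,k.sum(),np.round(np.percentile(L[k,1]*1e3,[1,5,15,50,85,95,99]),1))
    k=(abs(P[:,2]-.122)<.003)&(abs(L[:,0]-.28)<.018)&(abs(L[:,1])<.12)
    print('hood y',np.round(np.percentile(L[k,1]*1e3,[.5,2,98,99.5]),1))
    k=(abs(P[:,2]-.122)<.003)&(abs(L[:,0]-.27)<.04)&(abs(L[:,1])<.08)
    print('hood x',np.round(np.percentile(L[k,0]*1e3,[.5,2,98,99.5]),1))
    k=(abs(P[:,2]-.012)<.006)&(L[:,0]<-.0)&(L[:,0]>-.4)&(abs(L[:,1])<.2)
    k=(abs(P[:,2]-.232)<.004)&(L[:,0]>.3)&(L[:,0]<.5)&(abs(L[:,1])<.25)
    print('housing y',np.round(np.percentile(L[k,1]*1e3,[.5,2,98,99.5]),1))
    k=(abs(P[:,2]-.074)<.005)&(abs(L[:,0]+.12)<.12)&(abs(L[:,1])<.15)
    b=L[k]*1000; print('box lane',cv2.minAreaRect(b.astype(np.float32)),len(b))
    for t in [.05,.1,.15]: pass
s=ctrl.sense();from scipy.spatial.transform import Rotation as R
q=s['tool_rot'];print(R.from_quat([q[1],q[2],q[3],q[0]]).as_matrix().round(3))
E
python3 fit2.py
```

```text
scene L 0.0155 424 [47.5 69.7 70.7 72.3 82.4 84.5 84.9]
scene L 0.0345 476 [59.4 60.2 61.8 66.6 71.4 72.9 82.2]
scene R 0.0155 422 [-83.4 -80.8 -73.5 -58.5 -57.1 -55.4 -47.3]
scene R 0.0345 423 [-78.1 -70.6 -68.3 -63.1 -58.5 -57.2 -56.2]
hood y [-91.7 -87.7  93.4  95.6]
hood x [254.5 255.5 308.9 309.7]
housing y [-191.9 -183.6  192.4  196.5]
box lane ((-121.248046875, 22.456958770751953), (132.16476440429688, 102.08992767333984), 9.154170989990234) 1827
side L 0.0155 250 [57.4 58.  59.2 60.8 62.8 65.  83.5]
side L 0.0345 160 [58.3 59.4 60.3 65.1 70.8 72.8 79.4]
side R 0.0155 305 [-84.6 -83.7 -82.1 -71.7 -68.4 -67.4 -66.3]
side R 0.0345 171 [-71.5 -70.2 -69.3 -65.  -60.2 -59.  -58.2]
hood y [-94.8 -92.3  89.7  94.1]
hood x [251.7 252.6 308.3 309.1]
housing y [-194.6 -190.9  180.7  187.9]
box lane ((-122.65296936035156, 21.62826919555664), (132.818115234375, 101.74163818359375), 9.414505958557129) 1028
[[ 0.     0.3   -0.954]
 [-0.    -0.954 -0.3  ]
 [-1.     0.     0.   ]]
```

Lane axis 0.0865 rad, mouth at about (0.5416, 0.0709). The box sits at lane (-122, +21) mm, yawed +0.16. Plan: push on the +y side with the open fingers to square and centre it, then push from behind. First I rise and go round over the housing.

```bash
cat > go.py <<'E'
from fit import *
from scipy.spatial.transform import Rotation as R
TH=0.0865; EX,EY=frame(TH); O=np.array([.5416,.0709])
def st():
    s=ctrl.sense();q=s['tool_rot'];M=R.from_quat([q[1],q[2],q[3],q[0]]).as_matrix();p=s['tool_pos']
    l=[(p[:2]-O)@EX*1e3,(p[:2]-O)@EY*1e3,p[2]*1e3]
    zl=np.degrees(np.arctan2(M[:2,2]@EY,M[:2,2]@EX))
    return s,p,M,l,zl
def go(lx,ly,z,ang=None):
    s,p,M,l,zl=st()
    t=np.r_[O+EX*lx/1e3+EY*ly/1e3,z/1e3]
    print('lane pos',np.round(l,1),'zang',round(zl,2),'t',round(s['clock'],2),'F',np.round(s['wrist_force'],1),'open',round(s['opening'],3),'j',np.round(s['joint_positions'],2))
    print('tool delta mm',np.round(M.T@(t-p)*1e3,1))
    if ang is not None: print('roll',-np.radians((ang-zl+180)%360-180).round(4))
if __name__=='__main__':
    import sys; go(*map(float,sys.argv[1:]))
E
python3 -m jog '{"gripper":[0,0,0,0,0,0,0,0,0,0],"translation":[[-30,0,0],[-32,0,-8],[-32,-5,-25],[-30,-10,-32],[-6,-13,-37],[0,-14,-38],[0,-14,-38],[0,-14,-38],[0,-14,-38],[0,-14,-38]],"roll":[0,0,0,0,0,0,0,0,0,0]}'; python3 go.py -122 110 150 -90
```

```text
clock: 1.48
tool_pos: [0.4359, -0.4151, 0.3548]
tool_rot: [0.107, 0.699, 0.107, -0.699]
wrist_force: [1.0, -0.1, 0.1]
opening: 0.0916
lane pos [493.3 -63.3 354.8] zang -67.6 t 1.48 F [ 1.  -0.1  0.1] open 0.092 j [ 0.73  0.33 -0.08  1.42  0.03  1.4  -0.62]
tool delta mm [ 204.7 -502.9 -394.7]
roll 0.391
```

```bash
python3 -m jog '{"gripper":[0,0,0,0,0,0,0,0,0,0],"translation":[[0,-31,-24],[0,-31,-24],[0,-31,-24],[0,-31,-24],[0,-31,-24],[0,-31,-24],[0,-31,-24],[0,-31,-24],[0,-31,-24],[0,-31,-24]],"roll":[0,0,0,0,0,0,0,0,0,0]}'; python3 go.py -122 110 150 -90
```

```text
clock: 2.32
tool_pos: [0.5709, -0.047, 0.3548]
tool_rot: [0.107, 0.699, 0.107, -0.699]
wrist_force: [-0.1, -0.2, 0.0]
opening: 0.0921
lane pos [114.9  39.4 354.8] zang -67.6 t 2.32 F [-0.1 -0.2  0. ] open 0.092 j [ 0.19  0.29 -0.28  1.48  0.08  1.38 -1.35]
tool delta mm [ 204.8 -192.2 -155.5]
roll 0.391
```

```bash
python3 -m jog '{"gripper":[0,0,0,0,0,0,0,0,0,0],"translation":[[0,-31,-24],[0,-31,-24],[0,-31,-24],[0,-31,-24],[0,-31,-24],[0,0,0],[0,0,0],[0,0,0],[0,0,0],[0,0,0]],"roll":[0,0,0,0,0,0.1,0.1,0.1,0.091,0]}'; python3 go.py -122 110 150 -90
```

```text
clock: 3.15
tool_pos: [0.6385, 0.1352, 0.3544]
tool_rot: [0.032, -0.706, 0.032, 0.706]
wrist_force: [0.9, -0.3, 0.2]
opening: 0.0919
lane pos [-72.4  91.  354.4] zang -90.22 t 3.15 F [ 0.9 -0.3  0.2] open 0.092 j [-0.14  0.43 -0.24  1.27  0.1   1.45 -2.03]
tool delta mm [204.4 -49.7 -18.8]
roll -0.0039
```

```bash
python3 -m jog '{"gripper":[0,0,0,0,0,0,0,0,0,0],"translation":[[10,-25,-10],[30,-25,-9],[35,0,0],[35,0,0],[35,0,0],[30,0,0],[25,0,0],[5,0,0],[0,0,0],[0,0,0]],"roll":[-0.004,0,0,0,0,0,0,0,0,0]}'; python3 go.py -122 110 30 -90; python3 -c "
from h import *
for n in ['scene','wrist']: snap(n,n+'1')"
```

```text
clock: 3.98
tool_pos: [0.6624, 0.1835, 0.1508]
tool_rot: [-0.029, 0.707, -0.028, -0.706]
wrist_force: [0.4, 0.5, 0.7]
opening: 0.0921
lane pos [-122.6  110.6  150.8] zang -89.69 t 3.98 F [0.4 0.5 0.7] open 0.092 j [-0.2   0.61 -0.24  1.48  0.16  1.07 -2.13]
tool delta mm [120.8   0.7   0.8]
roll 0.0054
```

View pics/scene1.png

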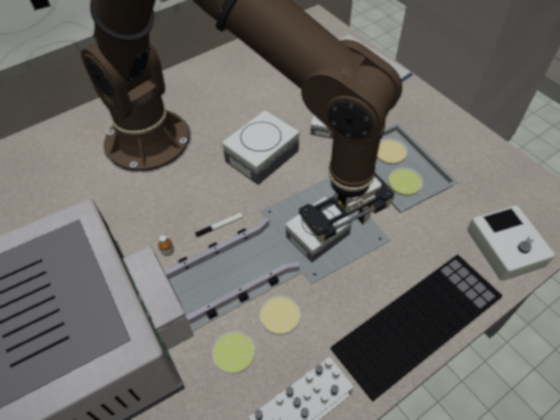

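View pics/wrist1.png

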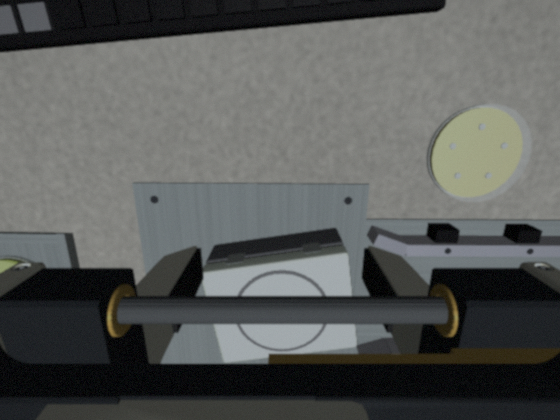

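```bash
python3 -m jog '{"gripper":[0,0,0,0,0,0,0,0,0,0],"translation":[[25,0,0],[30,0,0],[30,0,0],[25,0,0],[10,0,0],[0,0,5],[0,0,5],[0,0,5],[0,0,4],[0,0,0]],"roll":[0.004,0,0,0,0,0,0,0,0,0]}'; python3 go.py -122 59.5 30 -90
```

```text
clock: 4.92
tool_pos: [0.6429, 0.1856, 0.0315]
tool_rot: [-0.031, 0.707, -0.03, -0.706]
wrist_force: [1.6, -0.4, 0.1]
opening: 0.0916
lane pos [-123.1   91.    31.5] zang -89.94 t 4.92 F [ 1.6 -0.4  0.1] open 0.092 j [-0.22  0.71 -0.22  1.63  0.2   0.82 -2.18]
tool delta mm [ 1.4  1.  31.5]
roll 0.001
```

```bash
python3 -m jog '{"gripper":[0,0,0,0,0,0,0,0,0,0],"translation":[[0,0,2],[0,0,3],[0,0,3],[0,0,3],[0,0,3],[0,0,3],[0,0,3],[0,0,3],[0,0,2],[0,0,0]],"roll":[0,0,0,0,0,0,0,0,0,0]}'; python3 go.py -122 59.5 30 -90
cat > look.py <<'E'
from go import *
import sys
tag=sys.argv[1]; lx=float(sys.argv[2])/1e3
for n in sys.argv[3].split(','):
    snap(n,n+tag); P,C=pts(n,n+tag)
    L=np.c_[(P[:,:2]-O)@EX,(P[:,:2]-O)@EY]
    k=(abs(P[:,2]-.074)<.004)&(abs(L[:,0]-lx)<.11)&(abs(L[:,1]-.0)<.10)
    img=np.zeros((420,560),np.uint8)
    # white lid only
    w=k&(C.min(1)>120)
    b=L[w]*1000; r=cv2.minAreaRect(b.astype(np.float32)); print(n,len(b),np.round(r[0],1),np.round(r[1],1),round(r[2],2))
    for s in np.arange(-60,61,20)/1e3:
        q=k&(abs(L[:,0]-lx-s)<.004); 
        if q.sum()>5: print(int(1e3*(lx+s)),'y',np.round(np.percentile(L[q,1]*1e3,[2,98]),1),q.sum(),end=' | ')
    print()
    for s in np.arange(-40,41,20)/1e3:
        q=k&(abs(L[:,1]-s)<.004); 
        if q.sum()>5: print(int(1e3*s),'x',np.round(np.percentile(L[q,0]*1e3,[2,98]),1),q.sum(),end=' | ')
    print()
E
python3 look.py 2 -122 scene,side
```

```text
clock: 5.75
tool_pos: [0.6169, 0.1875, 0.0293]
tool_rot: [0.03, -0.706, 0.03, 0.707]
wrist_force: [1.1, -0.4, 1.0]
opening: 0.0922
lane pos [-122.7   64.9   29.3] zang -89.97 t 5.75 F [ 1.1 -0.4  1. ] open 0.092 j [-0.23  0.69 -0.22  1.69  0.2   0.79 -2.2 ]
tool delta mm [-0.7  0.7  5.4]
roll 0.0006
scene 562 [-105.5    2.9] [83.5 97.1] 1.04
-142 y [-43.4 -24.2] 18 | -122 y [-41.9  45.6] 57 | -102 y [-40.4  50.1] 78 | -81 y [-43.8   3.5] 52 | -62 y [-41.7  -9.6] 16 | 
-40 x [-145.7  -64.5] 84 | -20 x [-136.8  -65.7] 84 | 0 x [-135.   -78.3] 57 | 40 x [-119.6  -91.3] 36 | 
side 1079 [-127.7    7.7] [136.4 108.7] 0.17
-182 y [-44.7  56.4] 75 | -162 y [-44.9  48.6] 67 | -142 y [-45.5  50. ] 69 | -122 y [-44.4  52.1] 64 | -102 y [-44.2  50.7] 55 | -81 y [-43.5  50.7] 63 | -62 y [-41.3  58.2] 10 | 
-40 x [-192.5  -69.3] 102 | -20 x [-193.1  -68.2] 87 | 0 x [-192.7  -69.7] 78 | 20 x [-193.2  -72.9] 75 | 40 x [-192.1  -69.5] 74 |
```

View pics/scene2.png

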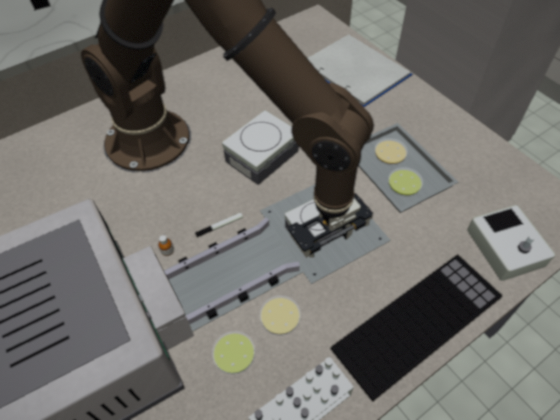

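View pics/side2.png

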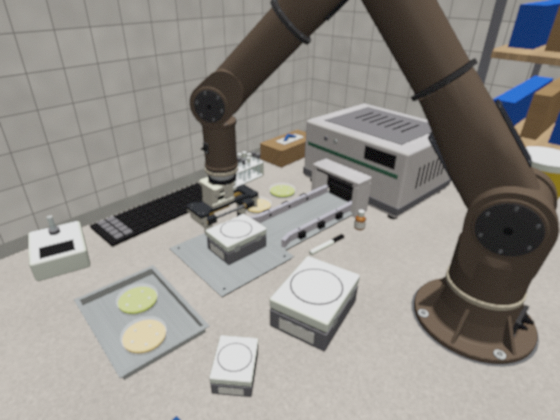

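```bash
python3 -m jog '{"gripper":[0,0,0,0,0,0,0,0,0,0],"translation":[[0,0,2],[0,0,2],[0,0,1.5],[0,0,0],[0,0,0],[0,0,-5],[0,0,-10],[0,0,-20],[-20,0,-10],[-30,0,0]],"roll":[0,0,0,0,0,0,0,0,0,0]}'; python3 go.py -230 0 120 0; python3 look.py 3 -131 scene,side
```

```text
clock: 6.68
tool_pos: [0.6576, 0.1818, 0.077]
tool_rot: [0.03, -0.705, 0.032, 0.708]
wrist_force: [0.8, 0.5, -0.4]
opening: 0.092
lane pos [-120.5  106.    77. ] zang -90.08 t 6.68 F [ 0.8  0.5 -0.4] open 0.092 j [-0.21  0.68 -0.23  1.55  0.18  0.93 -2.15]
tool delta mm [ -42.9 -109.3  106.3]
roll -1.5722
scene 908 [-122.6    0.6] [101.3 120.3] 89.4
-171 y [-46. -18.] 24 | -151 y [-46.8  18.9] 69 | -131 y [-47.   49.8] 86 | -111 y [-48.   49.7] 81 | -91 y [-48.    5.5] 55 | -71 y [-46.4   5.4] 57 | 
-40 x [-176.5  -64.6] 114 | -20 x [-168.7  -66.8] 107 | 0 x [-158.8  -64. ] 106 | 20 x [-152.3 -102.5] 23 | 40 x [-137.4 -110.2] 15 | 
side 1061 [-129.6   -0.4] [102.8 131.6] 89.49
-191 y [-49.5  45.5] 81 | -171 y [-50.2  47.3] 78 | -151 y [-48.8  47.6] 66 | -131 y [-49.   42.6] 64 | -111 y [-49.8  44.7] 65 | -91 y [-50.7  45.9] 58 | -71 y [-46.6  44.6] 57 | 
-40 x [-192.1  -71.7] 89 | -20 x [-192.7  -70. ] 90 | 0 x [-192.6  -71. ] 84 | 20 x [-191.9  -68. ] 82 | 40 x [-192.4  -70.1] 70 |
```

View pics/scene3.png

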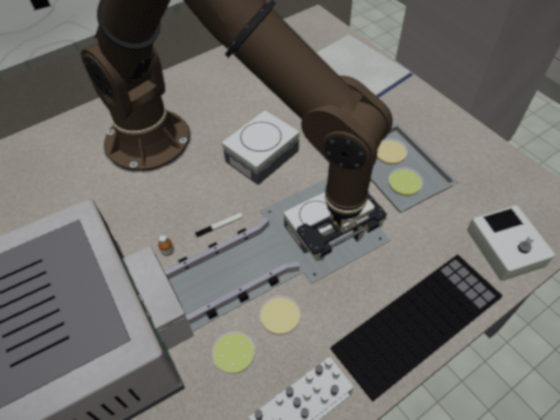

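```bash
python3 -m jog '{"gripper":[0,0,0,0,0,0,0,0,0,0],"translation":[[-35,-20,10],[-20,-35,20],[0,-35,25],[0,-20,30],[0,0,20],[0,0,0],[0,0,0],[0,0,0],[0,0,0],[0,0,0]],"roll":[0,0,0,0,0,-0.12,-0.12,-0.12,-0.12,-0.12]}';python3 -m jog '{"gripper":[0,0,0,0,0,0,0,0,0,0],"translation":[[0,0,0],[0,0,0],[0,0,0],[0,0,0],[0,0,0],[0,0,0],[0,0,0],[0,0,0],[0,0,0],[0,0,0]],"roll":[-0.12,-0.12,-0.12,-0.12,-0.12,-0.12,-0.12,-0.12,-0.012,0]}'; python3 go.py -225 0 43 0
```

```text
clock: 7.62
tool_pos: [0.564, 0.2984, 0.1329]
tool_rot: [-0.182, -0.683, -0.182, 0.683]
wrist_force: [-0.7, -0.3, 0.4]
opening: 0.092
clock: 8.45
tool_pos: [0.564, 0.2982, 0.1327]
tool_rot: [-0.477, -0.521, -0.478, 0.522]
wrist_force: [0.3, 0.1, -0.6]
opening: 0.0916
lane pos [-228.4    2.7  132.7] zang -0.08 t 8.45 F [ 0.3  0.1 -0.6] open 0.092 j [-0.16  0.63 -0.65  1.61  0.42  1.05 -1.01]
tool delta mm [89.7 -2.6  3.4]
roll -0.0015
```

```bash
python3 -m jog '{"gripper":[110,110,110,110,110,110,110,110,110,110],"translation":[[5,-1,0],[20,-1.6,0],[25,0,0],[25,0,0],[12,0,0],[3,0,0],[0,0,4],[0,0,5],[0,0,4],[0,0,0]],"roll":[0,0,0,0,0,0,0,0,0,0]}'; python3 go.py -195 0 43 0
```

```text
clock: 9.28
tool_pos: [0.5613, 0.2845, 0.0442]
tool_rot: [0.478, 0.522, 0.477, -0.521]
wrist_force: [0.4, -0.1, -0.9]
opening: 0.0523
lane pos [-214.5    1.1   44.2] zang -0.01 t 9.28 F [ 0.4 -0.1 -0.9] open 0.052 j [-0.17  0.71 -0.6   1.7   0.5   0.88 -1.06]
tool delta mm [ 1.2 -1.1 19.5]
roll -0.0003
```

Contact is expected at TCP x ≈ -204. I'll push gently up to the mouth, then look.

```bash
python3 -m jog '{"gripper":[110,110,110,110,110,110,110,110,110,110],"translation":[[0.5,-0.5,2],[0.5,-0.5,2],[0,0,3],[0,0,4],[0,0,5],[0,0,5],[0,0,5],[0,0,5],[0,0,4],[0,0,0]],"roll":[0,0,0,0,0,0,0,0,0,0]}'; python3 go.py -150 0 43 0;  python3 look.py 4 -106 scene,side
```

```text
clock: 10.12
tool_pos: [0.5565, 0.2496, 0.0421]
tool_rot: [-0.478, -0.521, -0.478, 0.521]
wrist_force: [-0.0, 0.6, -0.5]
opening: 0.0522
lane pos [-179.4   -0.6   42.1] zang 0.03 t 10.12 F [-0.   0.6 -0.5] open 0.052 j [-0.11  0.69 -0.6   1.76  0.5   0.85 -1.03]
tool delta mm [-0.9  0.6 29.4]
roll 0.0004
scene 1705 [-101.7    0.8] [101.5 132.5] 89.94
-165 y [-43.1  45.6] 44 | -146 y [-45.2  49.2] 104 | -126 y [-45.7  49. ] 103 | -106 y [-45.8  49.2] 110 | -86 y [-47.   48.5] 106 | -66 y [-46.8  49.4] 117 | -46 y [-45.9  48.9] 112 | 
-40 x [-166.2  -39.3] 133 | -20 x [-162.2  -39. ] 141 | 0 x [-160.5  -38.5] 143 | 20 x [-156.4  -39.5] 128 | 40 x [-167.1  -38.1] 153 | 
side 365 [-112.8   -1.4] [151.5 101.6] 1.27
-106 y [-50.1 -41.4] 9 | -86 y [-50.9 -18.5] 20 | -66 y [-48.1  44.2] 52 | -46 y [-47.7  42.3] 54 | 
-40 x [-189.2  -42.1] 51 | -20 x [-84.4 -41.5] 26 | 0 x [-68.9 -39.1] 18 | 20 x [-66.  -39.9] 16 | 40 x [-189.4  -39. ] 25 |
```

View pics/scene4.png

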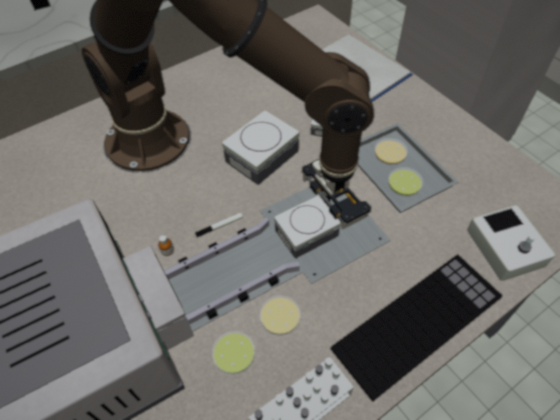

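View pics/side4.png

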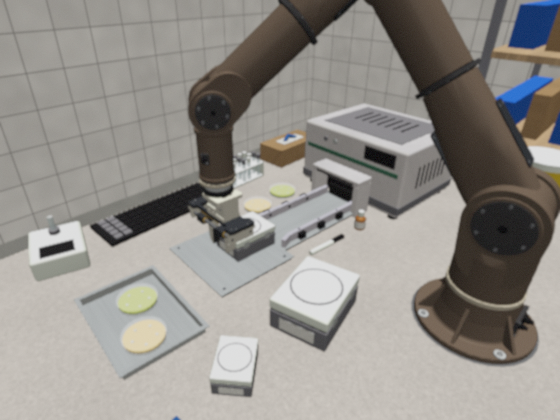

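```bash
python3 -m jog '{"gripper":[110,110,110,110,110,110,110,110,110,110],"translation":[[-0.5,0.5,2],[-0.5,0,4],[0,0,5],[0,0,5],[0,0,5],[0,0,5],[0,0,5],[0,0,5],[0,0,5],[0,0,4]],"roll":[0,0,0,0,0,0,0,0,0,0]}'; python3 go.py -100 0 43 0;  python3 look.py 5 -58 scene
```

```text
clock: 11.05
tool_pos: [0.553, 0.2053, 0.043]
tool_rot: [-0.478, -0.521, -0.478, 0.521]
wrist_force: [-0.5, 1.3, -0.9]
opening: 0.0521
lane pos [-134.9   -0.3   43. ] zang 0.06 t 11.05 F [-0.5  1.3 -0.9] open 0.052 j [-0.03  0.67 -0.61  1.81  0.5   0.82 -0.97]
tool delta mm [ 0.   0.2 34.9]
roll 0.0011
scene 1751 [-57.2   1. ] [102.3 130.9] 89.68
-118 y [-46.2  47.9] 59 | -98 y [-45.6  50.8] 108 | -78 y [-45.6  51. ] 110 | -58 y [-46.1  49.6] 109 | -38 y [-44.5  50.4] 119 | -18 y [-46.   49.5] 114 | 1 y [-45.8  50. ] 119 | 
-40 x [-119.4    5.7] 133 | -20 x [-119.    5.] 143 | 0 x [-112.8    5.5] 142 | 20 x [-110.7    5.5] 131 | 40 x [-118.     5.8] 153 |
```

```bash
python3 -c "
import cv2
i=cv2.imread('pics/scene5.png')[170:340,150:400];cv2.imwrite('pics/c5.png',cv2.resize(i,None,fx=3,fy=3,interpolation=2))"
```

```text
(no output)
```

View pics/c5.png

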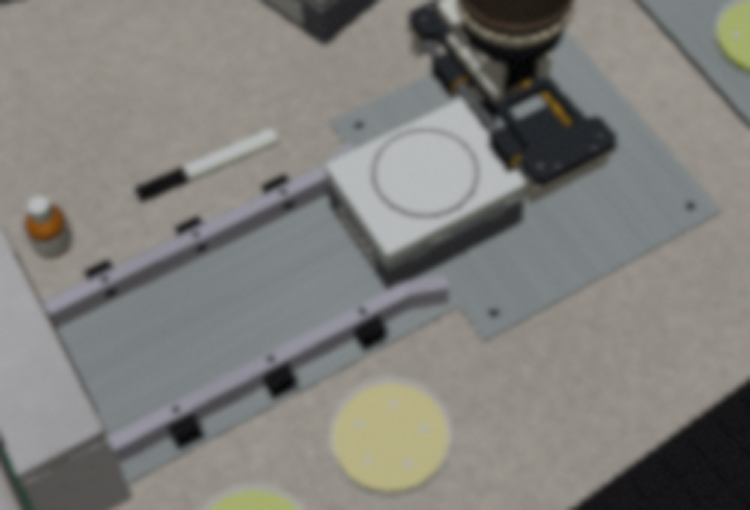

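The box is entering the mouth between the rails and looks centred and parallel. I continue.

```bash
python3 -m jog '{"gripper":[110,110,110,110,110,110,110,110,110,110],"translation":[[0,0,5],[0,0,5],[0,0,5],[0,0,5],[0,0,5],[0,0,5],[0,0,5],[0,0,5],[0,0,5],[0,0,5]],"roll":[0.001,0,0,0,0,0,0,0,0,0]}'; python3 go.py -50 0 43 0;  python3 -m jog '{"gripper":[110,110,110,110,110,110,110,110,110,110],"translation":[[0,0,5],[0,0,5],[0,0,5],[0,0,5],[0,0,5],[0,0,5],[0,0,5],[0,0,5],[0,0,5],[0,0,5]],"roll":[0,0,0,0,0,0,0,0,0,0]}'; python3 go.py 0 0 43 0; python3 look.py 6 42 scene,side
```

```text
clock: 11.93
tool_pos: [0.5487, 0.1558, 0.0431]
tool_rot: [0.478, 0.521, 0.478, -0.521]
wrist_force: [0.0, 2.3, 0.9]
opening: 0.052
lane pos [-85.2  -0.2  43.1] zang 0.03 t 11.93 F [0.  2.3 0.9] open 0.052 j [ 0.05  0.65 -0.61  1.86  0.5   0.8  -0.91]
tool delta mm [ 0.1  0.2 35.2]
roll 0.0005
clock: 12.77
tool_pos: [0.5445, 0.106, 0.0431]
tool_rot: [0.478, 0.521, 0.478, -0.521]
wrist_force: [0.3, 3.8, 1.3]
opening: 0.0523
lane pos [-35.2  -0.2  43.1] zang 0.03 t 12.77 F [0.3 3.8 1.3] open 0.052 j [ 0.15  0.63 -0.62  1.9   0.5   0.78 -0.83]
tool delta mm [ 0.1  0.2 35.2]
roll 0.0005
scene 1839 [44.8  1.4] [101.2 125.5] 89.59
-17 y [-44.   44.9] 32 | 2 y [-47.   49.9] 110 | 22 y [-46.2  49.7] 113 | 42 y [-45.7  51. ] 119 | 62 y [-45.1  48.3] 120 | 82 y [-45.4  49.8] 121 | 102 y [-46.3  49.3] 131 | 
-40 x [-14.7 104.7] 145 | -20 x [-14.5 106.4] 145 | 0 x [-10.3 105.2] 137 | 20 x [ -6.7 105.5] 144 | 40 x [-14.9 104.7] 160 | 
side 193 [33.3 -3.2] [149.1 102.5] 2.89
-17 y [-49.4 -41.9] 6 | 22 y [-50.1 -44.6] 6 | 62 y [-50.1 -30.7] 9 | 82 y [-50.7 -19.7] 17 | 102 y [-46.7  47.7] 38 | 
-40 x [-43.5 104.7] 46 | -20 x [ 71.9 103.2] 15 | 40 x [-44.2 105.7] 11 |
```

```bash
python3 -m jog '{"gripper":[110,110,110,110,110,110,110,110,110,110],"translation":[[0,0,5],[0,0,5],[0,0,5],[0,0,5],[0,0,5],[0,0,5],[0,0,5],[0,0,5],[0,0,5],[0,0,5]],"roll":[0,0,0,0,0,0,0,0,0,0]}'; python3 go.py 50 0 43 0;  python3 -m jog '{"gripper":[110,110,110,110,110,110,110,110,110,110],"translation":[[0,0,5],[0,0,5],[0,0,5],[0,0,5],[0,0,5],[0,0,5],[0,0,5],[0,0,5],[0,0,5],[0,0,5]],"roll":[0,0,0,0,0,0,0,0,0,0]}'; python3 go.py 100 0 43 0; python3 look.py 7 140 scene,side
```

```text
clock: 13.7
tool_pos: [0.54, 0.0559, 0.0429]
tool_rot: [-0.478, -0.521, -0.478, 0.521]
wrist_force: [1.1, 2.5, -0.3]
opening: 0.052
lane pos [15.1 -0.3 42.9] zang 0.01 t 13.7 F [ 1.1  2.5 -0.3] open 0.052 j [ 0.24  0.61 -0.62  1.92  0.5   0.76 -0.75]
tool delta mm [-0.1  0.3 34.9]
roll 0.0003
clock: 14.53
tool_pos: [0.5358, 0.0062, 0.043]
tool_rot: [-0.478, -0.521, -0.478, 0.521]
wrist_force: [0.7, 1.4, -1.5]
opening: 0.0525
lane pos [64.9 -0.2 43. ] zang 0.02 t 14.53 F [ 0.7  1.4 -1.5] open 0.052 j [ 0.34  0.61 -0.62  1.94  0.51  0.75 -0.67]
tool delta mm [ 0.   0.2 35.1]
roll 0.0003
scene 1891 [147.    1.2] [121.3 101.3] 0.62
80 y [-42.   -9.7] 6 | 100 y [-43.3  49.8] 129 | 120 y [-45.5  50.5] 127 | 140 y [-45.2  50.2] 133 | 160 y [-45.4  49.7] 134 | 180 y [-46.1  50.6] 139 | 200 y [-47.1  50.9] 137 | 
-40 x [ 88.6 205.2] 147 | -20 x [ 90.  204.8] 148 | 0 x [ 93.9 204.4] 150 | 20 x [ 96.7 204.1] 155 | 40 x [ 93.  205.5] 163 | 
side 139 [130.9  -7.5] [ 93.  156.3] 85.12
80 y [-48.5  30.7] 18 | 160 y [-49.1 -36. ] 8 | 180 y [-47.9 -21.9] 11 | 200 y [-47.7 -12.6] 16 | 
-40 x [ 56.9 204.2] 33 | -20 x [182.8 203.5] 7 |
```

```bash
python3 -c "
import cv2
i=cv2.imread('pics/scene7.png')[170:340,110:360];cv2.imwrite('pics/c7.png',cv2.resize(i,None,fx=3,fy=3,interpolation=2))"
```

```text
(no output)
```

View pics/c7.png

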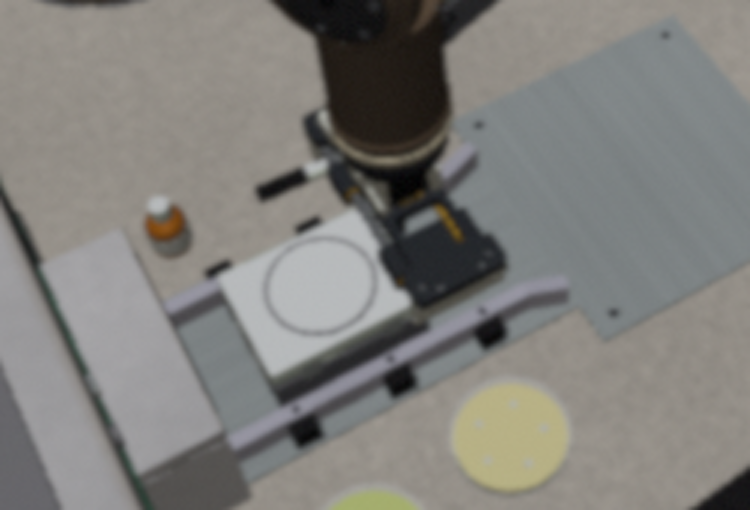

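View pics/side7.png

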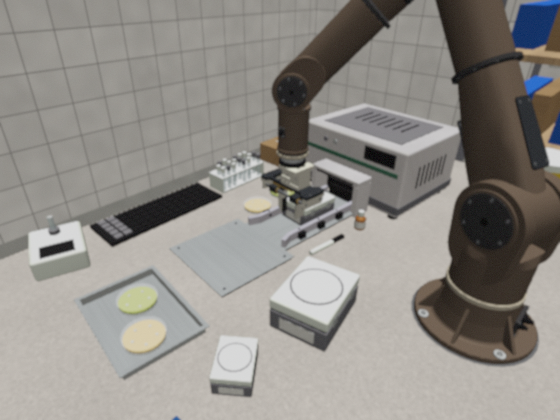

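```bash
python3 -m jog '{"gripper":[110,110,110,110,110,110,110,110,110,110],"translation":[[0,0,5],[0,0,5],[0,0,5],[0,0,5],[0,0,5],[0,0,5],[0,0,5],[0,0,5],[0,0,5],[0,0,5]],"roll":[0,0,0,0,0,0,0,0,0,0]}'; python3 go.py 150 0 43 0;  python3 -m jog '{"gripper":[110,110,110,110,110,110,110,110,110,110],"translation":[[0,0,4],[0,0,4],[0,0,4],[0,0,4],[0,0,3],[0,0,3],[0,0,3],[0,0,3],[0,0,2],[0,0,2]],"roll":[0,0,0,0,0,0,0,0,0,0]}'; python3 go.py 159.5 0 43 0; python3 look.py 8 222 scene,side
```

```text
clock: 15.47
tool_pos: [0.5317, -0.0433, 0.0432]
tool_rot: [0.478, 0.521, 0.478, -0.521]
wrist_force: [0.0, 4.8, 3.3]
opening: 0.0525
lane pos [114.6  -0.   43.2] zang 0.03 t 15.47 F [0.  4.8 3.3] open 0.052 j [ 0.43  0.6  -0.62  1.95  0.51  0.75 -0.58]
tool delta mm [ 0.2 -0.  35.4]
roll 0.0006
clock: 16.3
tool_pos: [0.5288, -0.075, 0.0431]
tool_rot: [0.478, 0.521, 0.478, -0.521]
wrist_force: [0.3, 5.8, 4.2]
opening: 0.052
lane pos [ 1.464e+02 -1.000e-01  4.310e+01] zang 0.03 t 16.3 F [0.3 5.8 4.2] open 0.052 j [ 0.49  0.6  -0.63  1.95  0.51  0.75 -0.52]
tool delta mm [ 0.1  0.1 13.1]
roll 0.0005
scene 1270 [212.    0.8] [100.8  77.7] 89.42
182 y [-45.1  49.8] 129 | 202 y [-45.1  51. ] 138 | 222 y [-44.   49.2] 140 | 242 y [-45.   49.7] 137 | 262 y [93.9 95.2] 8 | 282 y [93.9 95. ] 6 | 
-40 x [175.1 248.5] 99 | -20 x [174.8 248.7] 102 | 0 x [179.8 249. ] 93 | 20 x [181.5 250. ] 106 | 40 x [178.7 249.1] 110 | 
side 137 [227.3 -27.6] [ 97.6 171.2] 66.87
162 y [-50.1  29.2] 28 | 262 y [-94.1 -28.5] 16 | 282 y [-94.6 -20. ] 18 | 
-40 x [135.8 286. ] 27 | 0 x [159.2 168. ] 6 | 40 x [136.5 183. ] 8 |
```

```bash
python3 -m jog '{"gripper":[110,110,110,110,110,110,110,110,110,110],"translation":[[0,0,1],[0,0,1],[0,0,1],[0,0,1],[0,0,1],[0,0,1],[0,0,1],[0,0,1],[0,0,1],[0,0,1]],"roll":[0,0,0,0,0,0,0,0,0,0]}'; python3 go.py 159.5 0 43 0;python3 -m jog '{"gripper":[110,110,110,110,110,110,110,110,110,110],"translation":[[0,0,0.5],[0,0,0.5],[0,0,0.5],[0,0,0.3],[0,0,0],[0,0,0],[0,0,0],[0,0,0],[0,0,0],[0,0,0]],"roll":[0,0,0,0,0,0,0,0,0,0]}'; python3 go.py 159.5 0 43 0
```

```text
clock: 17.23
tool_pos: [0.5278, -0.0851, 0.043]
tool_rot: [-0.478, -0.521, -0.478, 0.521]
wrist_force: [0.8, 4.0, 2.5]
opening: 0.0521
lane pos [156.6  -0.2  43. ] zang 0.02 t 17.23 F [0.8 4.  2.5] open 0.052 j [ 0.51  0.6  -0.62  1.94  0.51  0.75 -0.5 ]
tool delta mm [-0.   0.2  2.9]
roll 0.0003
clock: 18.07
tool_pos: [0.5279, -0.0854, 0.043]
tool_rot: [0.478, 0.521, 0.479, -0.521]
wrist_force: [0.5, 8.2, 1.4]
opening: 0.0519
lane pos [156.9  -0.2  43. ] zang 0.05 t 18.07 F [0.5 8.2 1.4] open 0.052 j [ 0.51  0.61 -0.63  1.94  0.51  0.75 -0.5 ]
tool delta mm [-0.   0.2  2.6]
roll 0.0009
```

The force is rising and the TCP has stopped 2.6 mm short of my estimate, so it is at the stop. I seat it gently and check.

```bash
python3 -m jog '{"gripper":[110,110,110,110,110,110,110,110,110,110],"translation":[[0,0,0.5],[0,0,0.5],[0,0,0.5],[0,0,0.5],[0,0,0],[0,0,0],[0,0,0],[0,0,0],[0,0,0],[0,0,0]],"roll":[0,0,0,0,0,0,0,0,0,0]}'; python3 go.py 159.5 0 43 0;  python3 look.py 9 235 scene,side
```

```text
clock: 18.9
tool_pos: [0.5279, -0.0854, 0.0431]
tool_rot: [0.478, 0.522, 0.479, -0.52]
wrist_force: [1.1, 13.8, 0.5]
opening: 0.0523
lane pos [ 1.569e+02 -1.000e-01  4.310e+01] zang 0.11 t 18.9 F [ 1.1 13.8  0.5] open 0.052 j [ 0.51  0.61 -0.63  1.94  0.51  0.75 -0.49]
tool delta mm [0.1 0.1 2.6]
roll 0.0019
scene 1058 [218.1   1.1] [100.  66.] 89.15
194 y [-44.9  50. ] 134 | 215 y [-44.5  49.6] 136 | 235 y [-44.3  49. ] 128 | 255 y [16.6 95.6] 9 | 274 y [93.5 96. ] 9 | 295 y [94.  96.3] 7 | 
-40 x [186.5 249.8] 83 | -20 x [185.5 249.9] 87 | 0 x [191.7 249.9] 84 | 20 x [192.2 249.4] 90 | 40 x [189.1 248.5] 93 | 
side 140 [223.9 -27.9] [ 93.  207.6] 55.95
175 y [-48.9  29.6] 19 | 255 y [-94.4 -44.4] 20 | 274 y [-94.8 -25.9] 16 | 295 y [-94.6 -20.6] 9 | 
-40 x [146.  295.9] 28 | 40 x [146.  191.9] 11 |
```

```bash
python3 -m jog '{"gripper":[110,110,110,110,110,110,110,110,110,110],"translation":[[0,0,-1],[0,0,-2],[0,0,-3],[0,0,-6],[0,0,-12],[0,0,-20],[-10,0,-25],[-30,0,-25],[-35,0,-25],[-35,0,-25]],"roll":[0,0,0,0,0,0,0,0,0,0]}';python3 -m jog '{"gripper":[110,110,110,110,110,110,110,110,110,110],"translation":[[-35,0,-25],[-35,0,-25],[-20,0,-25],[0,0,-25],[0,0,-20],[0,0,-15],[0,0,0],[0,0,0],[0,0,0],[0,0,0]],"roll":[0,0,0,0,0,0,0,0,0,0]}'; python3 go.py -100 0 250 0; python3 look.py 10 235 scene,side,wrist 2>/dev/null; python3 -c "
import cv2
i=cv2.imread('pics/scene10.png')[190:340,110:310];cv2.imwrite('pics/c10.png',cv2.resize(i,None,fx=4,fy=4,interpolation=2))
i=cv2.imread('pics/side10.png')[120:270,220:420];cv2.imwrite('pics/d10.png',cv2.resize(i,None,fx=4,fy=4,interpolation=2))"
```

```text
clock: 19.83
tool_pos: [0.5389, 0.0552, 0.1517]
tool_rot: [-0.478, -0.52, -0.479, 0.521]
wrist_force: [1.5, -0.4, 0.3]
opening: 0.0521
clock: 20.67
tool_pos: [0.5514, 0.1849, 0.2384]
tool_rot: [-0.478, -0.521, -0.477, 0.522]
wrist_force: [0.3, 0.2, 0.1]
opening: 0.0521
lane pos [-1.144e+02 -1.000e-01  2.384e+02] zang -0.06 t 20.67 F [0.3 0.2 0.1] open 0.052 j [ 0.11  0.46 -0.75  1.62  0.33  1.19 -0.8 ]
tool delta mm [-11.6   0.1  14.5]
roll -0.001
scene 1377 [210.3   0.8] [ 82.3 101.1] 0.39
175 y [-44.7  50.6] 140 | 194 y [-44.3  49.6] 132 | 215 y [-44.8  50.6] 138 | 235 y [-45.4  49.4] 142 | 255 y [16.7 95.2] 8 | 274 y [93.6 96.3] 9 | 295 y [94.2 95.8] 8 | 
-40 x [171.6 248.4] 100 | -20 x [171.7 249.6] 107 | 0 x [172.2 249.7] 113 | 20 x [171.  249.8] 115 | 40 x [172.2 247.1] 119 | 
side 630 [232.4  16.2] [132.2 130. ] 89.73
175 y [-49.   45.8] 46 | 194 y [-44.4  47.1] 39 | 215 y [-47.3  46.3] 38 | 235 y [-46.5  48.2] 37 | 255 y [-93.8  93.2] 56 | 274 y [-93.   77.9] 43 | 295 y [-94.6  80. ] 30 | 
-40 x [171.3 293.7] 50 | -20 x [169.2 293. ] 53 | 0 x [171.9 292.7] 46 | 20 x [168.8 293.5] 41 | 40 x [169.3 293.2] 46 |
```

View pics/c10.png

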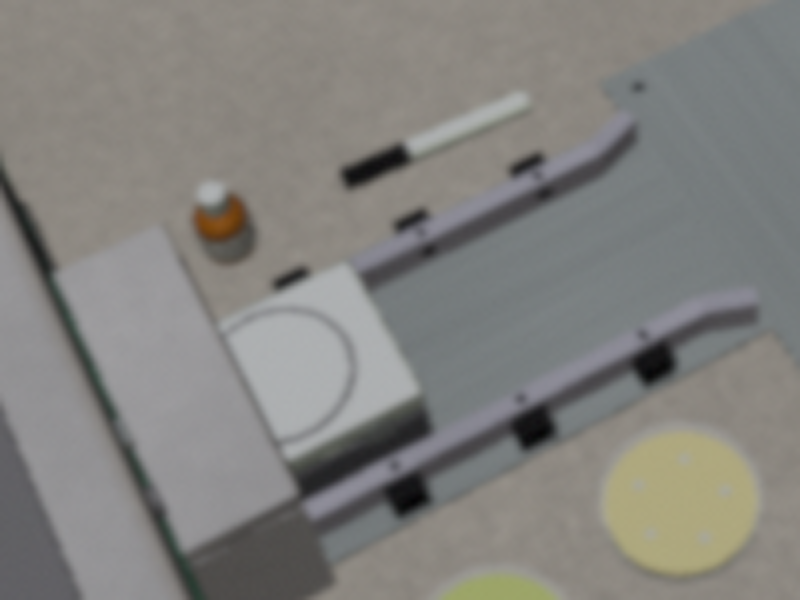

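View pics/d10.png

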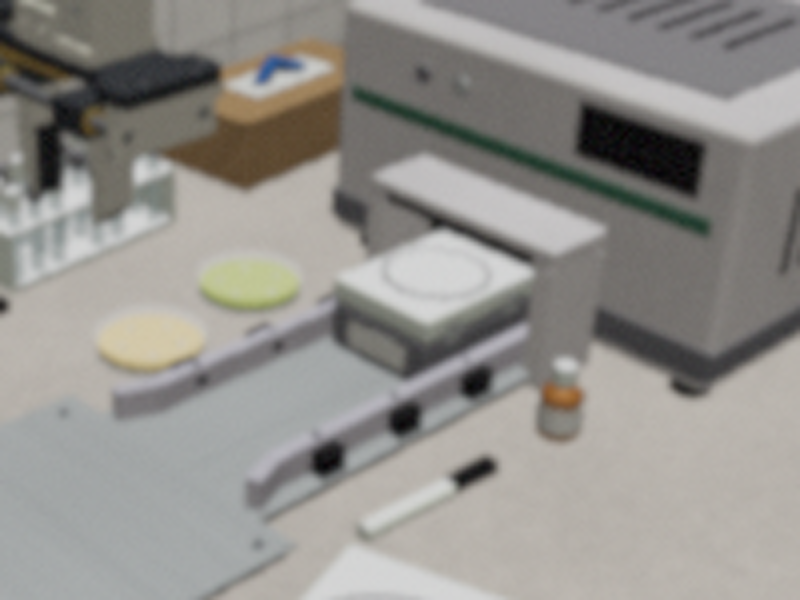

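View pics/scene10.png

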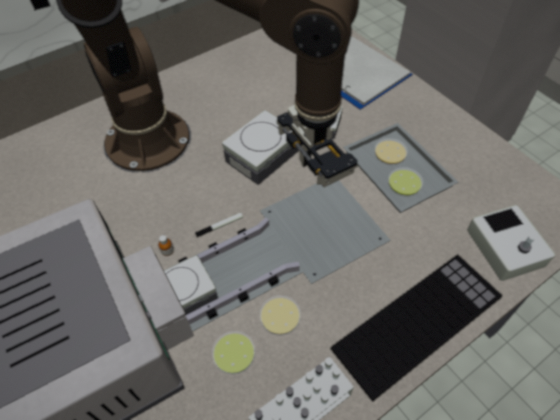

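```bash
python3 -c "
from cell import ctrl
print(ctrl.sense()['clock']);print(ctrl.sign_off())"
```

```text
20.8167
the job is handed in; nothing more can be done
None
```

The dish box is in the reader, with its leading end against the end stop, and I have handed the job in at 20.8 s.

- **What I did:** With the open fingers I pushed the box's left side to square it to the lane and centre it. Then I narrowed the fingers and pushed it from behind, 6 mm above rail height. It went down the lane at about 60 mm/s and slowed to 12 mm/s or less for the last centimetre.
- **At the stop:** The finger tips stopped moving while the push force rose to about 14 N, so the box was seated gently, not rammed.
- **Last checks, after backing off:**
  - The box is centred within about 2 mm, with roughly 7–9 mm free to each rail, and its yaw is about 0.4° or less.
  - About 84.5 mm of the box shows before the hood; 85 mm is expected when it is home.
  - The lid height matches the box lying flat, the fingers are clear, and the other items look unmoved in the pictures.
- **Disagreements:** Contact came about 2.6 mm earlier than my lane estimate predicted. The two cameras also differed by about 1 mm across the lane. Both are within the stated calibration error. The stop face is hidden under the hood, so I judged the contact by force and by how much of the box still shows.

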